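# Index the last-holding swivel to its next hole

### The job

The wooden last on the swivel base has to be turned to its next grinding position. Draw the black-knobbed spring pin up out of its hole, swing the arm it sits on counter-clockwise (seen from above), and let the pin drop fully home into the very next hole, the first one in the yellow plate, without going on past it. Do it gently: never force the pin hard against the plate or the side of a hole, and leave the things standing round the base alone.

Things in the scene. Friction and masses are not known exactly. Their poses are not given: they have to be found in the camera images.
- swivel_base: grey round base, 244 mm across, fixed to the bench; origin at the centre of its underside, z up. A flat ring, 22 mm wide, its top 40 mm above the bench, runs round it at 100 mm radius; the pin's tip rides on it. Angles are counted counter-clockwise seen from above, from the base's own -x axis (towards its -y)
- home_hole (a point): mouth of the home hole, where the pin starts (swivel angle 0), in the base's -x direction. All holes are slots 11 mm long along the ring, over 10 mm deep and open across it. After it the ring is plain steel up to 0.50 rad
- plate_start (a point): point at 0.50 rad on the ring, where the steel ends and the yellow plate begins, 1 mm lower. The plate is clamped (it does not move when pushed) but can be set 0.20 rad either way and its setting is not measured: its first hole (the goal) lies somewhere between swivel angles 0.70 and 1.10 rad, the second 0.50 rad further on
- swivel_axis (a point): point on the vertical axis of the swivel, 60 mm above the bench
- deck (a point): centre of the aluminium deck's top, 60 mm above the bench, on the swivel axis; the deck is 136 mm across and turns with the swivel. A wooden last is held on it on the side away from the arm (top 112 mm above the bench, at least 75 mm from the knob's axis). The arm is 30 mm wide, its top 59 mm above the bench
- swivel (a joint): angle of the swivel with its arm, rad: 0 with the pin in the home hole, grows counter-clockwise seen from above; stays where it is left, stops at -0.06 and 1.60. Turning it takes 2 to 3 N at the knob with the pin drawn, and about 4 to 10 N in all (with rubbing at the fingers) when the knob is pushed round with the pin riding on the ring
- pin_knob (a point): centre of the black round pull knob of the spring pin, 28 mm in diameter and 34 mm tall, axis vertical, with a red dot on top; this centre lies on the pin circle (100 mm from the swivel axis), 91 mm above the bench with the pin home. A steel bush 26 mm across, top at 69 mm, lies under it
- index_pin (a joint): how far the pin is drawn up, m: 0 fully home in a hole, 0.010 with its tip on the steel ring, 0.009 with its tip on the yellow plate, 0.015 at its upper stop; a spring pushes it down with 5 N at home and 8 N at the stop
- pin_tip: the steel pin, 8 mm in diameter with a small chamfer at its end, under the knob; its origin is on the pin axis 40 mm above the bench when home, and it reaches 10 mm below the origin. More than 25 N between it and the ring or a hole's side spoils it
- grinding_cone: loose brown-red abrasive grinding cone, 38 mm across, 42 mm tall, standing beside the base; a bystander; origin at the centre of its underside
- orange_cap: loose orange end cap, 42 mm across, 36 mm tall, standing beside the base; a bystander; origin at the centre of its underside
- punch_dome: loose polished steel dome, 58 mm across, 45 mm tall, standing beside the base; a bystander; origin at the centre of its underside

How it is judged:
By the outcome, as a careful person would: the job done as asked, in the order asked, and still so for the second after the job is handed in, with the robot touching nothing.
It also fails if it takes over 48 s, if anything falls off the work surface, if the arm or the gripper's body presses on something with over 40 N, if the wrist force passes 120 N, or if a joint passes its speed limit or range.

### The arm

A 6-joint arm with a two-finger parallel gripper is mounted at the origin on a cart in front of the work surface, level with it; the furniture and walls round the work are solid. World frame = base frame: x ahead of the robot, y to its left, z up, the work surface at z = 0. Lengths are in m, angles in rad, forces in N, time in s.
With the tool pointing down it reaches from about 0.3 to 0.875 m from the base axis. Payload 6.4 kg.
Tool frame: the origin (TCP) lies at the very end of the fingers, on their centre line; the grasp point (between the pads) lies 19 mm behind it; x points along the fingers, y is the direction in which the jaws open and shut, and the axes are right-handed (so a half turn about x gives the same grasp; the last joint's range is limited). The gripper opens to 85 mm and grips with 20 to 120 N. Pads are 22 mm wide; open, the fingers measure 114 mm over their backs; the gripper's body (76 mm by 85 mm) begins 54 mm behind the grasp point. The pads swing forward as they close: fully open they stand 13 mm farther back than shut.
Start: joints at [1, 0.181, 1.607, -0, 1.354, -0.206], TCP at [0.205, 0.537, 0.231] pointing down, gripper open.
Joint ranges: [-2.99, 2.99], [-0.89, 2.07], [0.3, 2.58], [-1.14, 4.28], [0, 2.63], [-3.12, 3.12]. Speed limits (rad/s): [2.57, 2.57, 3.01, 3.14, 3.14, 3.14].

### API

Orientations are given as a unit quaternion [w, x, y, z].
In Python, from bench import status, optics, hand_in gives the robot as it stands. The module is installed in compiled form; this text tells all that it offers.
- The arm moves only by the shell command python3 -m jog 'ROWS'. ROWS is JSON, one flat list of numbers, 5 for each row, row after row: the shift along the tool's x, y, z in mm, then the turn about the tool's x in degrees, then the opening in per cent of the stroke, from 0 (shut) to 100 (fully open). In form: [tx, ty, tz, yaw, gripper, tx, ty, tz, yaw, gripper, ...]. A call has exactly 5 rows; each row is the pose to reach, as a shift and turn from the pose commanded when the call began, along the tool's axes at that moment; what a row does not reach only later rows make up. A row lasts 1/10 s, in which the tool goes at most 50 mm and 8.59 degrees, less where a joint would pass 70% of its speed; a pose out of reach is approached as far as the arm can. A call with a gripper value outside its range is refused whole. The fingers move at their own pace and stop on an object; the grip force is fixed at half the most. Time passes only in rows, so rows that repeat a pose let the fingers close, or fill a call up. It gives the time, the measured TCP pose, the force and the opening at its end, in the units of the state.
- status.get_obs(): the state, without advancing time (a new reading comes with each control period).
- optics.camera(name): name is "side" or "top"; returns the picture (480x640x3 uint8, red, green, blue); there is no depth.
- optics.get_calibration(name): a dict with "vertical_fov" (degrees; the focal length in pixels is half the picture's height over the tangent of half this angle, whatever the lens; pixels are square), "cx", "cy" (the principal point, pixels), "k1" (the pictures are not rectified: a ray, as slopes to the right and down, at radius r is drawn at 1 + k1 r^2 times it, then the intrinsics apply), "extrinsics" (4x4, takes a point from camera to world coordinates). Camera axes: x right, y up, looking along -z (the intrinsics and any distortion apply to the point x, -y, -z); pixel columns grow to the right and rows downward; lengths in m; the calibration is good to about 2 mm. A picture is of the moment at which its call begins. get_calibration takes no time and is no camera call.
- hand_in(): hands the job in, once; it reports no verdict.
The state is a dict: "time_s": time; "q": joint angles; "dq": joint speeds; "joint_efforts": joint torques, N m; "eef_pos": TCP position; "eef_rot": TCP orientation; "wrist_force": force on the tool from outside, world axes, zero at the start; "torque": the same for the moment, N m; "opening": opening from 0.0 (shut) to 1.0 (fully open).
Only numpy, scipy, OpenCV 4.12 (cv2) and the standard library are available. Lean on these libraries where they do the work, as an engineer would, in place of code of your own. Each camera call takes 0.05 s, during which the arm holds its last target. There are 200 camera calls.

## Working session

There is one attempt and no reset: what is moved stays moved. The work goes in short steps, Python scripts to look and compute and a shell command to move; the robot and the scene stay as the last step left them, time stands still between calls to the robot, and variables do not carry over. Pictures are saved under pics/ and viewed, on a budget of 10 in all, crops included, one or two more only if the job needs it, and the job is handed in when it is done.

```bash
mkdir -p pics; cat > h.py <<'E'
import numpy as np, cv2
from bench import status, optics
def snap(n,f):
    im=np.ascontiguousarray(optics.camera(n)); cv2.imwrite('pics/'+f,im[:,:,::-1]); return im
def K(n):
    c=optics.get_calibration(n); f=240/np.tan(np.radians(c['vertical_fov'])/2)
    return c,f,np.array(c['extrinsics'])
def ray(n,u,v):
    c,f,T=K(n); d=np.array([(u-c['cx'])/f,(v-c['cy'])/f]); p=d.copy()
    for _ in range(30): p=d/(1+c['k1']*(p@p))
    return T[:3,3],T[:3,:3]@np.array([p[0],-p[1],-1])
def onz(n,u,v,z):
    o,d=ray(n,u,v); return o+d*(z-o[2])/d[2]
def proj(n,P):
    c,f,T=K(n); q=T[:3,:3].T@(np.array(P)-T[:3,3]); p=np.array([q[0],-q[1]])/-q[2]
    p=p*(1+c['k1']*(p@p)); return p*f+[c['cx'],c['cy']]
def blobs(m,amin=20):
    n,l,s,c=cv2.connectedComponentsWithStats(m.astype(np.uint8)); return [(s[i,4],c[i].round(1),s[i,:4]) for i in range(1,n) if s[i,4]>amin]
E
python3 - <<'E'
from h import *
a=snap('top','t0.png'); b=snap('side','s0.png')
o=status.get_obs(); print({k:np.round(v,3) for k,v in o.items()})
for n in('top','side'): print(optics.get_calibration(n))
E
```

```text
{'time_s': np.float64(0.1), 'q': array([ 1.   ,  0.181,  1.608, -0.   ,  1.354, -0.206]), 'dq': array([-0.002, -0.   , -0.002,  0.001, -0.001, -0.001]), 'joint_efforts': array([ 1.0000e-03, -4.4588e+01, -3.5224e+01, -0.0000e+00,  4.0000e-03,
        0.0000e+00]), 'eef_pos': array([0.205, 0.537, 0.23 ]), 'eef_rot': array([ 0.695,  0.128,  0.696, -0.129]), 'wrist_force': array([ 0.206,  0.035, -0.141]), 'torque': array([ 0.059, -0.042, -0.013]), 'opening': np.float64(0.998)}
{'vertical_fov': 56.39044732234827, 'cx': 316.80121733483486, 'cy': 232.4719063146747, 'k1': 0.029991227834858757, 'extrinsics': array([[ 0.00472552,  0.98109143, -0.19348713,  0.37592806],
       [-0.99972882,  0.00904711,  0.02145778, -0.13509432],
       [ 0.02280254,  0.19333326,  0.98086813,  0.91264586],
       [ 0.        ,  0.        ,  0.        ,  1.        ]])}
{'vertical_fov': 50.015738854023354, 'cx': 318.5385809702666, 'cy': 244.14404589038935, 'k1': 0.049919965147204384, 'extrinsics': array([[-0.93923549,  0.17285963, -0.29657417,  0.31391719],
       [-0.34268347, -0.52278382,  0.78055437,  0.52242652],
       [-0.02011784,  0.83475543,  0.55025325,  0.56750074],
       [ 0.        ,  0.        ,  0.        ,  1.        ]])}
```

View pics/t0.png

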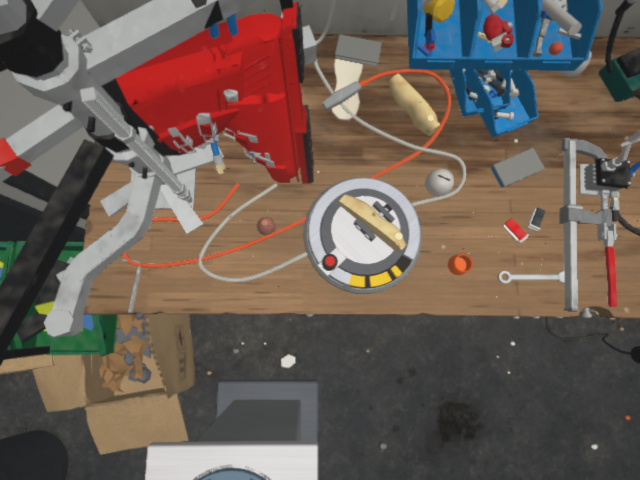

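View pics/s0.png

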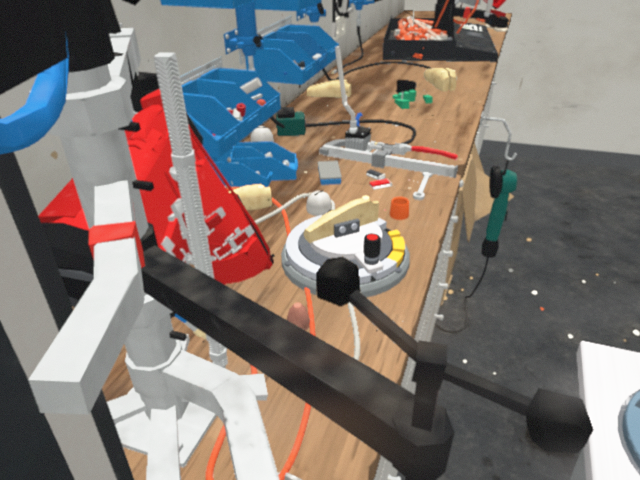

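The top view shows the knob with its red dot at about (330,261), the base centred near (363,235), and the plate from (350,280) to (405,268). The cone is at (266,226), the cap at (460,264) and the dome at (439,182). Next I'll measure these and make an enlarged crop.

```bash
python3 - <<'E'
from h import *
a=cv2.imread('pics/t0.png')[:,:,::-1]; s=cv2.imread('pics/s0.png')[:,:,::-1]
hs=cv2.cvtColor(np.ascontiguousarray(a),cv2.COLOR_RGB2HSV); H,S,V=[hs[...,i].astype(int) for i in range(3)]
m=((H<8)|(H>172))&(S>150)&(V>90); m[:, :315]=0; m[:,:][:240]=0; m[290:]=0; m[:,345:]=0
print('red',blobs(m,5))
m2=(H>18)&(H<32)&(S>180)&(V>140); m2[:250]=0; m2[300:]=0;m2[:,:330]=0;m2[:,420:]=0
print('yel',blobs(m2,5))
for r in blobs(m,5): print('knob top @0.108',onz('top',*r[1],0.108))
# base outline: fit from grey extent
for (u,v) in [(305,235),(421,235),(363,178),(363,293)]: print((u,v),onz('top',u,v,0.03).round(3))
for n,u,v,z in [('cone',266,226,.04),('cap',460,264,.036),('dome',439,182,.03)]: print(n,onz('top',u,v,z).round(3))
for P in [(0,0,0),(0.205,.537,.231)]: print(P,proj('top',P),proj('side',P))
hs=cv2.cvtColor(np.ascontiguousarray(s),cv2.COLOR_RGB2HSV); H,S,V=[hs[...,i].astype(int) for i in range(3)]
m=((H<8)|(H>172))&(S>150)&(V>90); m[:225]=0;m[250:]=0;m[:,:355]=0;m[:,390:]=0
print('side red',blobs(m,5), [onz('side',*r[1],.108).round(4) for r in blobs(m,5)])
c1=cv2.resize(a[170:300,295:480],None,fx=4,fy=4,interpolation=cv2.INTER_CUBIC)
cv2.imwrite('pics/c0.png',c1[:,:,::-1])
E
```

```text
red [(np.int32(78), array([329.7, 260.6]), array([325, 256,  10,  10], dtype=int32))]
yel [(np.int32(66), array([395.7, 270.8]), array([391, 266,  11,  11], dtype=int32)), (np.int32(205), array([379.4, 279. ]), array([370, 272,  21,  15], dtype=int32)), (np.int32(137), array([357.1, 280.9]), array([350, 275,  15,  12], dtype=int32))]
knob top @0.108 [ 0.48295162 -0.17630641  0.108     ]
(305, 235) [ 0.545 -0.131  0.03 ]
(421, 235) [ 0.547 -0.364  0.03 ]
(363, 178) [ 0.665 -0.249  0.03 ]
(363, 293) [ 0.43  -0.246  0.03 ]
cone [ 0.56  -0.053  0.04 ]
cap [ 0.488 -0.438  0.036]
dome [ 0.659 -0.406  0.03 ]
(0, 0, 0) [229.45234023 533.9185536 ] [731.97666593 461.28138623]
(0.205, 0.537, 0.231) [-200.87843748  453.15410591] [ 796.37540268 1655.24243292]
side red [(np.int32(61), array([371.8, 237.1]), array([366, 234,  12,   7], dtype=int32))] [array([ 0.4853, -0.1768,  0.108 ])]
```

View pics/c0.png

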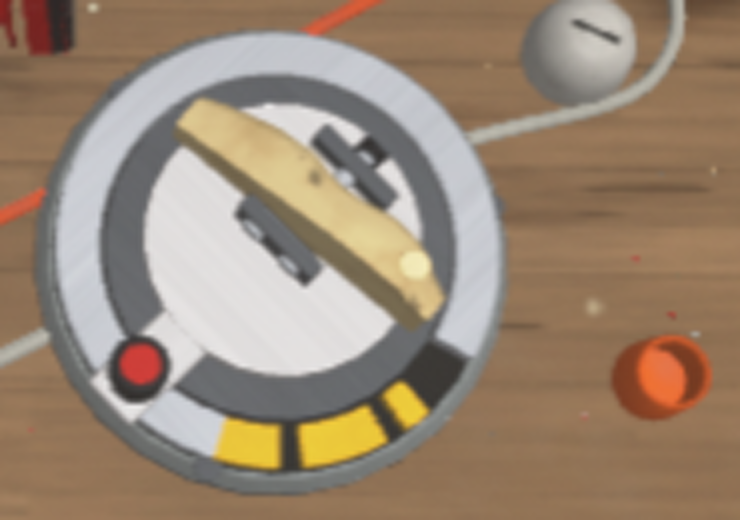

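The crop shows the plate's holes as dark slots. The first is at crop (290,447), about (367.5,281.8) full frame, and the second at about (392,273.7). Next I'll fit the axis from the deck and ring, get the hole angle, and locate the stand on the left, which may be in the path.

```bash
python3 - <<'E'
from h import *
from scipy.optimize import least_squares
from scipy.spatial.transform import Rotation as R
def circ(P,r=None):
    f=lambda p: np.hypot(P[:,0]-p[0],P[:,1]-p[1])-p[2]
    return least_squares(f,[.56,-.25,.1],loss='soft_l1',f_scale=.002).x
c=lambda L,z: np.array([onz('top',295+u/4,170+v/4,z)[:2] for u,v in L])
deck=[(143,237),(150,280),(172,318),(215,357),(280,377),(340,367),(385,338),(268,104),(405,160),(422,215),(155,190)]
print('deck',circ(c(deck,.06)))
ring=[(57,220),(70,320),(75,150),(130,75),(200,42),(290,32),(380,55),(450,110),(495,190),(500,260),(465,355),(330,464),(250,467),(190,450)]
C=circ(c(ring,.04)); print('ring',C)
kn=onz('top',329.7,260.6,.108)[:2]; ks=np.array([.4853,-.1768])
A=circ(c(deck,.06))[:2]
for C in (A,circ(c(ring,.04))[:2]):
    th=lambda p: np.arctan2(*(np.array(p)-C)[::-1])
    for nm,p in [('knob',kn),('knobside',ks),('hole1',c([(290,447)],.035)[0]),('hole2',c([(388,415)],.035)[0]),('start',c([(218,440)],.04)[0])]:
        print(nm,p.round(4),'r',np.hypot(*(p-C)).round(4),'sw',((th(p)-th(kn))%(2*np.pi)).round(3), 'th',np.degrees(th(p)).round(1))
def tri(a,b):
    o1,d1=ray('top',*a);o2,d2=ray('side',*b)
    s=np.linalg.lstsq(np.c_[d1,-d2],o2-o1,rcond=None)[0]; p,q=o1+s[0]*d1,o2+s[1]*d2; return p.round(3),q.round(3)
print('redband',tri((8,158),(115,237)))
print('redlamp corner ', tri((300,180),(272,262)))
o=status.get_obs(); r=R.from_quat(np.roll(o['eef_rot'],-1)); print(r.as_matrix().round(3), o['eef_pos'])
E
```

```text
deck [ 0.55130112 -0.25027625  0.06861015]
ring [ 0.55239052 -0.24925986  0.11151547]
knob [ 0.483  -0.1763] r 0.1007 sw 0.0 th 132.7
knobside [ 0.4853 -0.1768] r 0.0988 sw 6.269 th 131.9
hole1 [ 0.4515 -0.2541] r 0.0998 sw 0.864 th -177.8
hole2 [ 0.4676 -0.3027] r 0.0988 sw 1.385 th -147.9
start [ 0.4543 -0.2184] r 0.1022 sw 0.507 th 161.8
knob [ 0.483  -0.1763] r 0.1007 sw 0.0 th 133.6
knobside [ 0.4853 -0.1768] r 0.0988 sw 6.269 th 132.8
hole1 [ 0.4515 -0.2541] r 0.101 sw 0.858 th -177.2
hole2 [ 0.4676 -0.3027] r 0.1002 sw 1.373 th -147.8
start [ 0.4543 -0.2184] r 0.1029 sw 0.505 th 162.5
redband (array([0.582, 0.252, 0.346]), array([0.588, 0.255, 0.35 ]))
redlamp corner  (array([ 0.65 , -0.12 ,  0.061]), array([ 0.644, -0.121,  0.059]))
[[-0.001  0.357  0.934]
 [-0.001  0.934 -0.357]
 [-1.    -0.002 -0.   ]] [0.20484167 0.53675726 0.23048567]
```

```bash
python3 - <<'E'
from h import *
def tri(a,b):
    o1,d1=ray('top',*a);o2,d2=ray('side',*b)
    s=np.linalg.lstsq(np.c_[d1,-d2],o2-o1,rcond=None)[0]; p,q=o1+s[0]*d1,o2+s[1]*d2; return p.round(3),q.round(3)
print('white foot',tri((60,320),(60,390)),tri((80,215),(110,200)))
print('bar end',tri((105,150),(150,250)))
for px in [(340,280),(430,360),(560,415),(425,460),(150,250)]:
    o,d=ray('side',*px)
    print(px,[((o+t*d).round(2).tolist(),proj('top',o+t*d).round(0).tolist()) for t in (.15,.25,.35,.5,.6)])
E
```

```text
white foot (array([0.377, 0.223, 0.233]), array([0.552, 0.367, 0.309])) (array([0.515, 0.17 , 0.315]), array([0.608, 0.229, 0.366]))
bar end (array([0.625, 0.167, 0.269]), array([0.633, 0.17 , 0.274]))
(340, 280) [([0.35, 0.41, 0.48], [-319.0, 352.0]), ([0.38, 0.33, 0.42], [-146.0, 322.0]), ([0.4, 0.26, 0.35], [-22.0, 300.0]), ([0.44, 0.14, 0.26], [112.0, 277.0]), ([0.46, 0.07, 0.2], [179.0, 265.0])]
(430, 360) [([0.32, 0.41, 0.46], [-302.0, 383.0]), ([0.33, 0.34, 0.38], [-130.0, 367.0]), ([0.33, 0.26, 0.31], [-10.0, 355.0]), ([0.34, 0.15, 0.2], [117.0, 343.0]), ([0.35, 0.08, 0.12], [180.0, 338.0])]
(560, 415) [([0.28, 0.41, 0.44], [-288.0, 424.0]), ([0.27, 0.33, 0.36], [-115.0, 423.0]), ([0.25, 0.25, 0.28], [5.0, 423.0]), ([0.22, 0.14, 0.15], [131.0, 424.0]), ([0.2, 0.06, 0.07], [193.0, 425.0])]
(425, 460) [([0.32, 0.43, 0.43], [-286.0, 384.0]), ([0.32, 0.36, 0.34], [-122.0, 368.0]), ([0.33, 0.3, 0.25], [-10.0, 358.0]), ([0.33, 0.21, 0.12], [105.0, 348.0]), ([0.33, 0.14, 0.03], [160.0, 343.0])]
(150, 250) [([0.4, 0.42, 0.48], [-333.0, 290.0]), ([0.46, 0.36, 0.43], [-166.0, 235.0]), ([0.52, 0.29, 0.37], [-47.0, 195.0]), ([0.61, 0.19, 0.29], [81.0, 151.0]), ([0.67, 0.12, 0.24], [145.0, 129.0])]
```

The geometry agrees with what was given: ring radius about 100 mm, plate start at 0.505 rad, hole spacing 0.52 rad. The first hole is at about 0.86 rad. A stand with a bar reaches towards the robot near (0.3–0.6, 0.2–0.37) at z up to about 0.42, so I'll go up and pass over it.

```bash
cat >> h.py <<'E'
from scipy.spatial.transform import Rotation as R
def goto(x,y,z,ang=None):
    "print tool-frame shift mm & yaw deg for TCP world pose, jaw axis (tool y) heading ang deg"
    o=status.get_obs(); M=R.from_quat(np.roll(o['eef_rot'],-1)).as_matrix(); s=1000*M.T@(np.array([x,y,z])-o['eef_pos'])
    a=np.degrees(np.arctan2(M[1,1],M[0,1])); print('shift',s.round(1),'yaw',None if ang is None else round((a-ang+180)%360-180,1),'| at',o['eef_pos'].round(4),'ang',a.round(1),'F',np.round(o['wrist_force'],1),'op',round(o['opening'],3),'t',round(o['time_s'],2))
E
python3 -m jog '[-300,0,0,43,100,-300,0,0,43,100,-300,0,0,43,100,-300,0,0,43,100,-300,0,0,43,100]'
python3 -c "
from h import *
goto(.3,0.1,.53,-47)
goto(.12,.42,.53,-47)"
```

```text
time_s: 0.6
eef_pos: [0.2048, 0.5368, 0.483]
eef_rot: [0.599, 0.376, 0.599, -0.376]
wrist_force: [0.4, 2.0, 1.2]
opening: 0.998
shift [ -46.9 -104.2  434.7] yaw 72.8 | at [0.2048 0.5368 0.483 ] ang 25.8 F [0.4 2.  1.2] op 0.998 t 0.6
shift [ -47.  -127.2   68.3] yaw 72.8 | at [0.2048 0.5368 0.483 ] ang 25.8 F [0.4 2.  1.2] op 0.998 t 0.6
```

```bash
python3 -m jog '[-47,-127,68,43,100,-47,-127,68,43,100,-47,-127,68,43,100,-47,-115,435,43,100,-47,-115,435,43,100]'
python3 -c "
from h import *
goto(.35,-0.05,.53,-47);goto(.484,-0.1765,.3,-47)"
```

```text
time_s: 1.1
eef_pos: [0.1671, 0.3318, 0.5285]
eef_rot: [0.421, 0.569, 0.421, -0.567]
wrist_force: [1.8, -0.3, 0.5]
opening: 0.999
shift [ -1.7 286.  312.2] yaw 30.1 | at [0.1671 0.3318 0.5285] ang -16.9 F [ 1.8 -0.3  0.5] op 0.999 t 1.1
shift [228.3 450.7 394.6] yaw 30.1 | at [0.1671 0.3318 0.5285] ang -16.9 F [ 1.8 -0.3  0.5] op 0.999 t 1.1
```

```bash
python3 -m jog '[-2,286,312,30,100,-2,286,312,30,100,-2,286,312,30,100,-2,286,312,30,100,-2,286,312,30,100]'
python3 -c "
from h import *
goto(.484,-0.1765,.3,-47)"
```

```text
time_s: 1.6
eef_pos: [0.2767, 0.1058, 0.5291]
eef_rot: [0.26, 0.658, 0.259, -0.657]
wrist_force: [1.6, 1.1, -0.5]
opening: 0.997
shift [229.3 347.6  41.5] yaw 0.1 | at [0.2767 0.1058 0.5291] ang -46.9 F [ 1.6  1.1 -0.5] op 0.997 t 1.6
```

```bash
python3 -m jog '[0,150,18,0,100,0,150,18,0,100,0,150,18,0,100,229,348,41,0,100,229,348,41,0,100]'
python3 -m jog '[170,250,30,0,100,170,250,30,0,100,170,250,30,0,100,170,250,30,0,100,170,250,30,0,100]'
python3 -c "
from h import *
goto(.484,-0.1765,.15,-47)"
```

```text
time_s: 2.1
eef_pos: [0.4058, -0.0683, 0.4531]
eef_rot: [0.26, 0.658, 0.259, -0.657]
wrist_force: [0.5, -1.3, 0.6]
opening: 0.998
time_s: 2.6
eef_pos: [0.5281, -0.2345, 0.3123]
eef_rot: [-0.26, -0.657, -0.26, 0.658]
wrist_force: [0.3, 0.1, 0.0]
opening: 0.999
shift [162.3 -72.3  -7.5] yaw 0.1 | at [ 0.5281 -0.2345  0.3123] ang -46.9 F [0.3 0.1 0. ] op 0.999 t 2.6
```

```bash
python3 -m jog '[100,-72,-7,0,100,100,-72,-7,0,100,100,-72,-7,0,100,180,-72,-7,0,60,180,-72,-7,0,60]'
python3 -c "
from h import *
snap('side','s1.png');im=snap('top','t1.png')
goto(.484,-0.1765,.075,-47)
s=cv2.imread('pics/s1.png')[150:350,270:470];t=cv2.imread('pics/t1.png')[170:320,280:480]
s=cv2.resize(s,(400,400));t=cv2.resize(t,(400,300));t=np.vstack([t,np.zeros((100,400,3),np.uint8)])
cv2.imwrite('pics/c1.png',np.hstack([s,t]))"
```

```text
time_s: 3.1
eef_pos: [0.4817, -0.1744, 0.1308]
eef_rot: [-0.259, -0.657, -0.261, 0.658]
wrist_force: [0.5, -0.2, -0.6]
opening: 0.695
shift [54.1  5.5 -1.1] yaw 0.2 | at [ 0.4799 -0.1735  0.1292] ang -46.8 F [ 0.3  0.2 -0.8] op 0.604 t 3.2
```

View pics/c1.png

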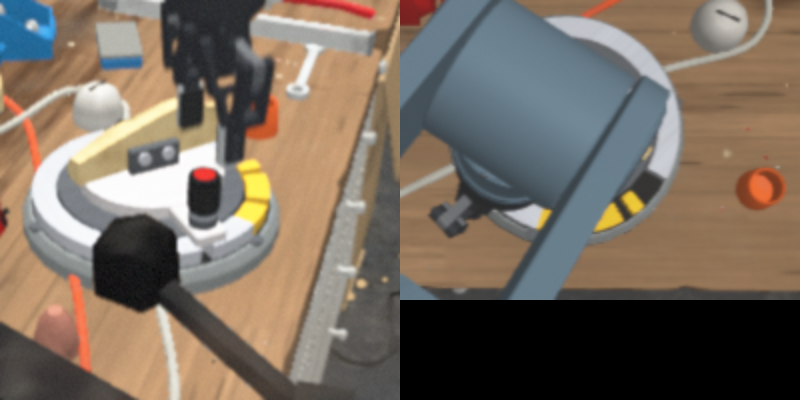

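The side view shows the fingers straddling the knob radially above it, at crop (190,122) and (232,158) with the knob at (205,190), which matches the computed pose. Now I'll descend and narrow the jaws.

```bash
python3 -m jog '[15,5,-1,0,60,30,5,-1,0,60,45,5,-1,0,60,54,5,-1,0,50,54,5,-1,0,45]'
python3 -m jog '[0,0,0,0,40,0,0,0,0,38,0,0,0,0,37,0,0,0,0,36,0,0,0,0,36]'
python3 -c "
from h import *
goto(.484,-0.1765,.075,-47)"
```

```text
time_s: 3.7
eef_pos: [0.4874, -0.1788, 0.08]
eef_rot: [-0.26, -0.657, -0.26, 0.658]
wrist_force: [0.2, 0.2, -0.7]
opening: 0.454
time_s: 4.2
eef_pos: [0.4869, -0.1779, 0.0807]
eef_rot: [-0.259, -0.657, -0.261, 0.658]
wrist_force: [-5.5, 6.1, 5.0]
opening: 0.364
shift [ 5.7 -3.   1.2] yaw 0.2 | at [ 0.4869 -0.1779  0.0807] ang -46.8 F [-5.5  6.1  5. ] op 0.364 t 4.2
```

Contact is on the outer finger first, so I'll shift 3 mm outward and then close.

```bash
python3 -m jog '[0,0,0,0,42,0,-3,0,0,42,4,-3,1,0,42,4,-3,1,0,38,4,-3,1,0,36]'
python3 -m jog '[0,0,0,0,35,0,0,0,0,34,0,0,0,0,33,0,0,0,0,33,0,0,0,0,33]'
python3 -c "
from h import *
goto(.484,-0.1765,.075,-47)"
```

```text
time_s: 4.7
eef_pos: [0.4847, -0.1774, 0.0758]
eef_rot: [-0.26, -0.658, -0.26, 0.658]
wrist_force: [-0.3, -0.2, -0.2]
opening: 0.359
time_s: 5.2
eef_pos: [0.4849, -0.1774, 0.076]
eef_rot: [0.26, 0.658, 0.26, -0.658]
wrist_force: [0.6, -0.7, -0.1]
opening: 0.331
shift [ 1.  -1.2  0. ] yaw 0.2 | at [ 0.4849 -0.1774  0.076 ] ang -46.8 F [ 0.6 -0.7 -0.1] op 0.331 t 5.2
```

```bash
python3 -m jog '[0,0,0,0,31,0,0,0,0,29,0,0,0,0,25,0,0,0,0,20,0,0,0,0,20]'
python3 -c "
from h import *
goto(.484,-0.1765,.075,-47)"
```

```text
time_s: 5.7
eef_pos: [0.4849, -0.1774, 0.0763]
eef_rot: [0.26, 0.658, 0.26, -0.657]
wrist_force: [-0.4, -0.6, 3.9]
opening: 0.311
shift [ 1.3 -1.3  0. ] yaw 0.2 | at [ 0.4849 -0.1774  0.0763] ang -46.8 F [-0.4 -0.6  3.9] op 0.311 t 5.7
```

```bash
python3 -m jog '[-3,0,0,0,20,-6,0,0,0,20,-9,0,0,0,20,-12.5,0,0,0,20,-12.5,0,0,0,20]'
python3 - <<'E'
from h import *
goto(.484,-0.1765,.088,-47)
s=snap('side','s2.png')
hs=cv2.cvtColor(s,cv2.COLOR_RGB2HSV); H,S,V=[hs[...,i].astype(int) for i in range(3)]
m=((H<8)|(H>172))&(S>150)&(V>90); m[:205]=0;m[260:]=0;m[:,:355]=0;m[:,390:]=0
print(blobs(m,5), proj('side',[.484,-.1765,.108]),proj('side',[.484,-.1765,.1205]))
c=cv2.resize(s[150:300,300:450],(600,600))[:,:,::-1]; cv2.imwrite('pics/c2.png',c)
C=np.array([.5518,-.2498])
E
```

```text
time_s: 6.2
eef_pos: [0.4848, -0.1774, 0.0885]
eef_rot: [0.26, 0.658, 0.26, -0.657]
wrist_force: [3.6, -3.2, -8.6]
opening: 0.307
shift [ 0.5 -1.2 -0. ] yaw 0.2 | at [ 0.4848 -0.1774  0.0885] ang -46.8 F [ 3.6 -3.2 -8.6] op 0.307 t 6.2
[(np.int32(26), array([369. , 230.3]), array([367, 227,   5,   7], dtype=int32))] [372.5177286  237.34126706] [372.80657994 230.905525  ]
```

View pics/c2.png

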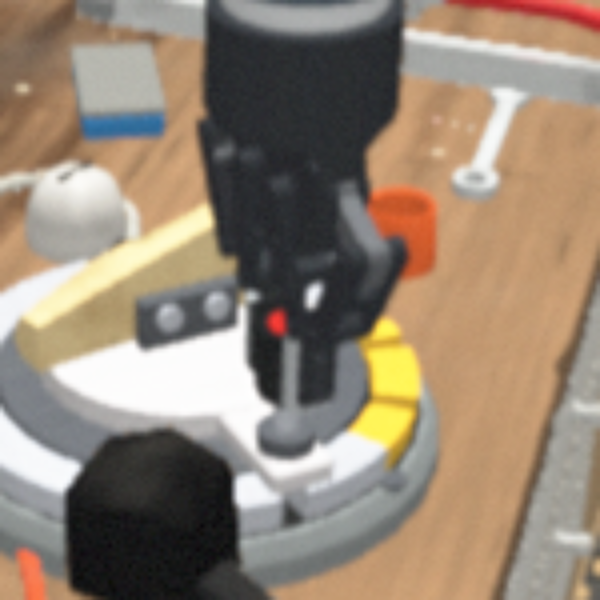

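The pin is drawn: the stem shows under the knob at crop (290,400) and the wrist reads −8.6 N in z. Next come the swing waypoints about the axis.

```bash
python3 - <<'E'
from h import *
o=status.get_obs(); M=R.from_quat(np.roll(o['eef_rot'],-1)).as_matrix()
th=np.radians(132.8)
def rows(f0,f1):
    y=lambda f:np.array([np.cos(th+f),np.sin(th+f),0])
    Mz=R.from_rotvec([0,0,f0]).as_matrix()@M
    for f in np.linspace(f0,f1,6)[1:]:
        print(np.round(1000*Mz.T@(.1*(y(f)-y(f0))),1), np.degrees(f0-f).round(1))
rows(0,.4);print();rows(.4,.8)
E
```

```text
[-0.   0.3  8. ] -4.6
[-0.   1.2 15.9] -9.2
[-0.   2.7 23.8] -13.8
[-0.   4.9 31.5] -18.3
[ 0.   7.7 39. ] -22.9

[-0.   0.3  8. ] -4.6
[-0.   1.2 15.9] -9.2
[-0.   2.7 23.8] -13.8
[-0.   4.9 31.5] -18.3
[ 0.   7.7 39. ] -22.9
```

```bash
python3 -m jog '[0,0.3,8,-4.6,20,0,1.2,15.9,-9.2,20,0,2.7,23.8,-13.8,20,0,4.9,31.5,-18.3,20,0,7.7,39,-22.9,20]'
python3 -c "
from h import *
goto(.5525+.1*np.cos(np.radians(132.8)+.4),-.2505+.1*np.sin(np.radians(132.8)+.4),.0885,-46.8+22.9)"
```

```text
time_s: 6.75
eef_pos: [0.4622, -0.2098, 0.0885]
eef_rot: [0.387, 0.593, 0.386, -0.592]
wrist_force: [8.2, -2.8, -8.4]
opening: 0.311
shift [-0.  -1.  -0.1] yaw 0.1 | at [ 0.4622 -0.2098  0.0885] ang -23.8 F [ 8.2 -2.8 -8.4] op 0.311 t 6.75
```

```bash
python3 -m jog '[0,0.6,8,-4.6,20,0,1.7,15.9,-9.2,20,0,3.5,23.8,-13.8,20,0,5.7,31.5,-18.3,20,0,8.5,39,-22.9,20]'
python3 - <<'E'
from h import *
goto(.5525+.1*np.cos(np.radians(132.8)+.8),-.2505+.1*np.sin(np.radians(132.8)+.8),.0885,-46.8+45.8)
s=snap('side','s3.png');t=snap('top','t3.png')
cv2.imwrite('pics/c3.png',np.hstack([cv2.resize(s[180:300,310:430],(400,400)),cv2.resize(t[220:320,300:400],(400,400),interpolation=2)])[:,:,::-1])
p=[.4515,-.2541,.039]
print('hole1 px',proj('side',p),proj('top',p))
E
```

```text
time_s: 7.25
eef_pos: [0.454, -0.2483, 0.0882]
eef_rot: [0.496, 0.505, 0.496, -0.503]
wrist_force: [8.0, -0.3, -7.2]
opening: 0.311
shift [-0.4 -1.5 -0.2] yaw 0.1 | at [ 0.454  -0.2483  0.0882] ang -0.9 F [ 8.  -0.3 -7.2] op 0.311 t 7.25
hole1 px [399.57334423 250.42348956] [367.75329358 281.59382792]
```

View pics/c3.png

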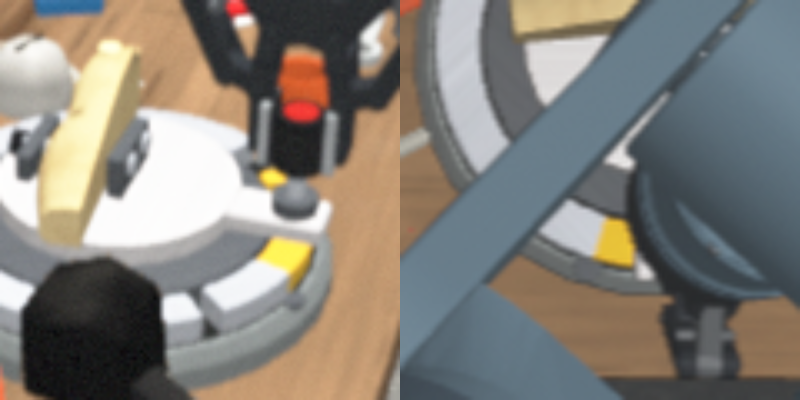

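The knob is about 6 mm short of the first hole (side view: knob at crop (302,110), arm over the plate). I'll lower the pin close to the plate, release it, and turn the jaws tangential.

```bash
python3 -m jog '[1.2,0,0,0,20,2.5,0,0,0,20,2.5,0,0,0,36,2.5,0,0,0,55,2.5,0,0,0,60]'
python3 -m jog '[0,0,0,8.5,60,0,0,0,17,60,0,0,0,25.5,60,0,0,0,34,60,0,0,0,42.5,60]'
python3 -m jog '[0,0,0,8.5,60,0,0,0,17,60,0,0,0,25.5,60,0,0,0,34,60,0,0,0,42.5,60]'
python3 - <<'E'
from h import *
goto(.454,-.2483,.086,-88)
s=snap('side','s4.png')
hs=cv2.cvtColor(s,cv2.COLOR_RGB2HSV); H,S,V=[hs[...,i].astype(int) for i in range(3)]
m=((H<6)|(H>174))&(S>170)&(V>90); m[:195]=0;m[235:]=0;m[:,:380]=0;m[:,430:]=0
print(blobs(m,3))
for z in (.108,.117,.12): print(z,proj('side',[.4535,-.2483,z]))
cv2.imwrite('pics/c4.png',cv2.resize(s[160:280,330:450],(480,480))[:,:,::-1])
E
```

```text
time_s: 7.85
eef_pos: [0.4533, -0.2484, 0.0862]
eef_rot: [-0.495, -0.504, -0.496, 0.505]
wrist_force: [0.1, -0.8, 0.6]
opening: 0.6
time_s: 8.35
eef_pos: [0.4534, -0.2485, 0.0862]
eef_rot: [-0.277, -0.651, -0.277, 0.651]
wrist_force: [0.5, -0.1, 0.3]
opening: 0.599
time_s: 8.85
eef_pos: [0.4534, -0.2486, 0.0862]
eef_rot: [-0.022, -0.707, -0.022, 0.707]
wrist_force: [0.8, -0.8, -0.6]
opening: 0.6
shift [ 0.2 -0.2 -0.6] yaw 1.6 | at [ 0.4534 -0.2486  0.0862] ang -86.4 F [ 0.8 -0.8 -0.6] op 0.6 t 8.85
[]
0.108 [400.35324166 219.13762004]
0.117 [400.70798531 214.65221084]
0.12 [400.82726036 213.14580539]
```

View pics/c4.png

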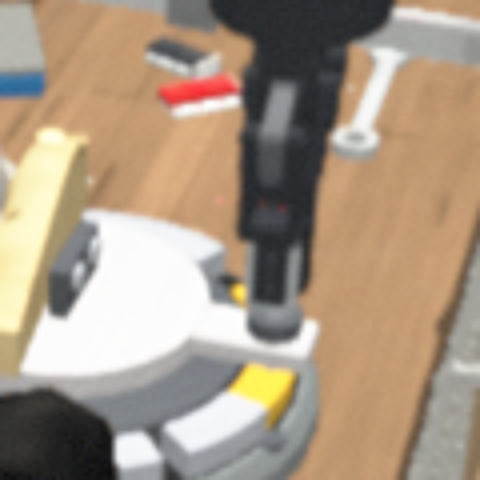

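```bash
python3 -m jog '[1,0,0,5,50,2,0,0,5,45,2,0,0,5,41,2,0,0,5,39,2,0,0,5,38]'
python3 - <<'E'
from h import *
goto(.454,-.2483,.086,-91.4)
s=snap('side','s5.png')
for z in (.069,.074,.083,.092,.108,.117): print(z,proj('side',[.4535,-.2483,z]).round(1))
u=int(proj('side',[.4535,-.2483,.08])[0]); print(s[210:250,u-1:u+2].mean((1,2)).round().astype(int))
E
```

```text
time_s: 9.4
eef_pos: [0.4535, -0.2487, 0.084]
eef_rot: [0.006, -0.707, 0.006, 0.707]
wrist_force: [0.3, 0.2, -0.7]
opening: 0.385
shift [-2.  -0.4 -0.5] yaw 0.4 | at [ 0.4535 -0.2487  0.084 ] ang -91.0 F [ 0.3  0.2 -0.7] op 0.385 t 9.4
0.069 [398.9 238. ]
0.074 [399.1 235.6]
0.083 [399.4 231.3]
0.092 [399.7 227. ]
0.108 [400.4 219.1]
0.117 [400.7 214.7]
[ 44  45  46  48  54  55  51  48  46  46  41  44  47  52  52  49  51  52
  54  56  54  56  60  58  69 101 134 155 161 150 133 117  93  80  84 136
 208 235 214 179]
```

```bash
python3 -m jog '[0,0.6,0,0,38,0,1.2,0,0,38,0,1.8,0,0,38,0,2.4,0,0,38,0,3,0,0,38]'
python3 -m jog '[0,0.3,0,0,38,0,0.6,0,0,38,0,0.9,0,0,38,0,1.2,0,0,38,0,1.5,0,0,38]'
cat > chk.py <<'E'
from h import *
import sys
goto(.4515,-.2541,.084,-91.4)
s=snap('side',sys.argv[1])
for u in (398,400,402): print(u,s[228:250,u-1:u+2].mean((1,2)).round().astype(int))
E
python3 chk.py s6.png
```

```text
time_s: 9.95
eef_pos: [0.4534, -0.2512, 0.0839]
eef_rot: [0.007, -0.707, 0.006, 0.707]
wrist_force: [0.8, 3.9, 1.6]
opening: 0.378
time_s: 10.45
eef_pos: [0.4534, -0.2516, 0.0838]
eef_rot: [0.007, -0.707, 0.005, 0.707]
wrist_force: [1.4, 8.2, 4.2]
opening: 0.386
shift [-0.2  2.5  1.8] yaw 0.4 | at [ 0.4534 -0.2516  0.0838] ang -91.0 F [1.4 8.2 4.2] op 0.386 t 10.45
398 [ 47  49  51  48  45  51  87 128 155 164 161 150 133 115  90  78  83 128
 197 226 203 174]
400 [ 68  68  70  74  73  80 100 128 150 158 154 143 132 113  90  76  88 144
 219 237 217 180]
402 [127 127 131 130 133 134 136 141 142 140 137 134 126 105  83  80 119 193
 241 247 229 191]
```

```bash
python3 -m jog '[0,0.3,0,0,38,0,0.6,0,0,38,0,0.9,0,0,38,0,1.2,0,0,38,0,1.5,0,0,38]'; python3 chk.py s7.png
```

```text
time_s: 11.0
eef_pos: [0.4533, -0.2525, 0.0837]
eef_rot: [0.008, -0.707, 0.005, 0.707]
wrist_force: [0.5, 8.8, 3.6]
opening: 0.378
shift [-0.3  1.6  1.7] yaw 0.4 | at [ 0.4533 -0.2525  0.0837] ang -91.0 F [0.5 8.8 3.6] op 0.378 t 11.0
398 [ 48  50  53  48  46  57  99 138 156 162 157 145 129 108  85  76  93 156
 213 220 191 174]
400 [ 63  66  68  66  68  78 103 135 153 158 152 141 129 110  86  77  95 160
 223 232 205 177]
402 [124 125 126 127 127 134 138 144 144 139 138 132 121 101  81  81 127 207
 246 244 219 183]
```

```bash
python3 -m jog '[0,0.4,0,0,38,0,0.8,0,0,38,0,1.2,0,0,38,0,1.6,0,0,38,0,1.6,0,0,38]'; python3 chk.py s8.png
```

```text
time_s: 11.55
eef_pos: [0.4529, -0.2559, 0.0835]
eef_rot: [0.007, -0.707, 0.006, 0.707]
wrist_force: [-0.1, 2.4, -1.5]
opening: 0.381
shift [-0.5 -1.8  1.4] yaw 0.4 | at [ 0.4529 -0.2559  0.0835] ang -91.0 F [-0.1  2.4 -1.5] op 0.381 t 11.55
398 [ 51  56  53  47  58  95 124 104  64  81 115 125 105  84  74  97 166 221
 216 187 175 170]
400 [ 54  54  51  53  63  91 123 116  72  72 110 123 110  84  76  98 167 224
 227 197 176 172]
402 [110 112 113 119 122 129 132 111  70  77 112 120 103  80  80 128 207 243
 238 209 178 173]
```

```bash
python3 -m jog '[0,0.3,0,0,38,0,0.6,0,0,38,0,0.9,0,0,38,0,1.2,0,0,38,0,1.2,0,0,38]'; python3 chk.py s9.png
```

```text
time_s: 12.1
eef_pos: [0.4533, -0.2576, 0.084]
eef_rot: [0.006, -0.707, 0.007, 0.707]
wrist_force: [-1.1, 2.2, -1.6]
opening: 0.379
shift [-0.  -3.5  1.9] yaw 0.3 | at [ 0.4533 -0.2576  0.084 ] ang -91.1 F [-1.1  2.2 -1.6] op 0.379 t 12.1
398 [ 53  53  50  51  82 118 115  71  59  99 125 117  93  78  83 127 196 227
 203 177 173 168]
400 [ 52  54  55  58  83 117 121  83  58  94 127 119  95  79  81 123 201 235
 214 180 173 169]
402 [108 115 119 122 129 136 119  78  61  97 126 115  89  77  91 148 223 244
 225 186 175 172]
```

The pin dropped: a dark knob bottom now shows at row 236, the stem is about 4 px shorter, and the push force fell from 8.8 to 2.4 N. I'll centre the jaws, open them, retreat straight up and then look.

```bash
python3 -m jog '[0,-1,0,0,38,0,-2,0,0,38,0,-2.4,0,0,45,0,-2.4,0,0,60,0,-2.4,0,0,70]'
python3 -m jog '[-10,0,0,0,80,-40,0,0,0,80,-90,0,0,0,80,-140,0,0,0,80,-180,0,0,0,80]'
python3 - <<'E'
from h import *
goto(.4515,-.2541,.3)
s=snap('side','s10.png');t=snap('top','t10.png')
hs=cv2.cvtColor(s,cv2.COLOR_RGB2HSV); H,S,V=[hs[...,i].astype(int) for i in range(3)]
m=((H<8)|(H>172))&(S>150)&(V>90); m[:200]=0;m[240:]=0;m[:,:385]=0;m[:,420:]=0
for r in blobs(m,5): print(r, onz('side',*r[1],.108))
for z in (.108,.117): print(z,proj('side',[.4526,-.2550,z]))
cv2.imwrite('pics/c10.png',cv2.resize(s[170:290,310:450],(700,600))[:,:,::-1])
E
```

```text
time_s: 12.65
eef_pos: [0.4536, -0.2553, 0.0842]
eef_rot: [-0.006, 0.707, -0.007, -0.707]
wrist_force: [-1.4, 0.8, 0.3]
opening: 0.7
time_s: 13.15
eef_pos: [0.4538, -0.2554, 0.268]
eef_rot: [-0.006, 0.708, -0.007, -0.706]
wrist_force: [-0.1, -0.4, 0.8]
opening: 0.798
shift [-32.   -1.2   2.2] yaw None | at [ 0.4538 -0.2554  0.268 ] ang -91.0 F [-0.1 -0.4  0.8] op 0.798 t 13.15
(np.int32(74), array([400.3, 216.3]), array([393, 213,  14,   8], dtype=int32)) [ 0.45571441 -0.25784108  0.108     ]
0.108 [401.70404675 217.35946492]
0.117 [402.06465312 212.88861142]
```

View pics/c10.png

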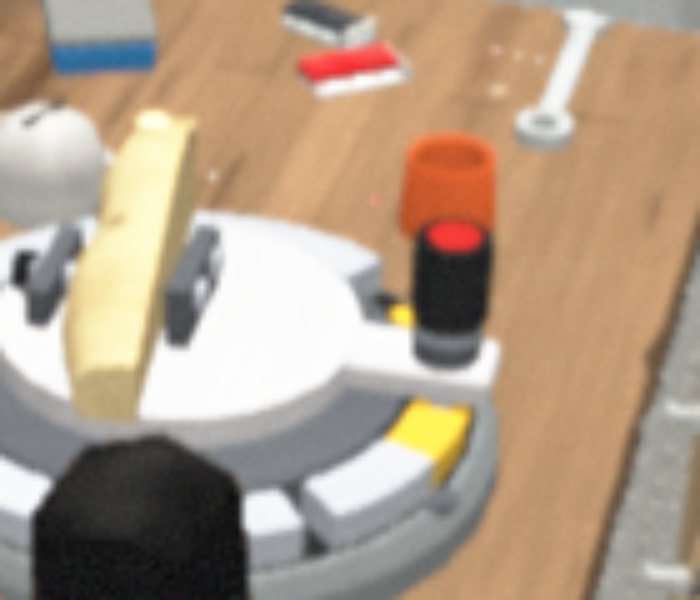

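The side view shows the knob upright over the slot with the red dot at (400.3,216.3), the arm on the plate and the bystanders undisturbed. I'll clear the arm and check the pin's height in both views.

```bash
python3 -m jog '[-180,-50,30,0,80,-180,-50,30,0,80,-180,-50,30,0,80,-180,-50,30,0,80,-220,-300,140,0,80]'
python3 -m jog '[-40,-230,110,0,80,-40,-230,110,0,80,-40,-230,110,0,80,-40,-230,110,0,80,-40,-230,110,0,80]'
python3 - <<'E'
from h import *
goto(.3,.05,.5)
s=snap('side','s11.png');t=snap('top','t11.png');s0=cv2.imread('pics/s0.png')[:,:,::-1]
def red(im,x0,x1,y0,y1):
    hs=cv2.cvtColor(np.ascontiguousarray(im),cv2.COLOR_RGB2HSV); H,S,V=[hs[...,i].astype(int) for i in range(3)]
    m=((H<8)|(H>172))&(S>150)&(V>90); k=np.zeros_like(m);k[y0:y1,x0:x1]=1; return blobs(m&k,5)
C=np.array([.5525,-.2505])
for r in red(t,345,390,255,300):
    for z in (.108,.113,.117): p=onz('top',*r[1],z)[:2]; print('top',r[:2],z,p.round(4),np.hypot(*(p-C)).round(4))
    o1,d1=ray('top',*r[1])
for r in red(s,385,420,200,240):
    o2,d2=ray('side',*r[1]); q=np.linalg.lstsq(np.c_[d1,-d2],o2-o1,rcond=None)[0]; print('tri',(o1+q[0]*d1).round(4),(o2+q[1]*d2).round(4))
o1,d1=ray('top',329.7,260.6);o2,d2=ray('side',371.8,237.1);q=np.linalg.lstsq(np.c_[d1,-d2],o2-o1,rcond=None)[0]; print('tri home',(o1+q[0]*d1).round(4),(o2+q[1]*d2).round(4))
a=cv2.resize(s0[225:275,347:397],(400,400),interpolation=2);b=cv2.resize(s[204:254,375:425],(400,400),interpolation=2)
cv2.imwrite('pics/c11.png',np.vstack([np.hstack([a,b]),cv2.resize(t[240:290,320:420],(400,200),interpolation=2).repeat(1,0) if 0 else np.hstack([cv2.resize(t[240:290,320:420],(400,200),interpolation=2)]*2)])[:,:,::-1])
E
```

```text
time_s: 13.75
eef_pos: [0.4061, -0.1609, 0.4555]
eef_rot: [-0.006, 0.709, -0.009, -0.705]
wrist_force: [-0.1, 1.9, -0.4]
opening: 0.8
time_s: 14.25
eef_pos: [0.3012, 0.0671, 0.4903]
eef_rot: [-0.007, 0.707, -0.007, -0.707]
wrist_force: [2.1, 1.0, -0.5]
opening: 0.797
shift [-9.7 17.1  0.9] yaw None | at [0.3012 0.0671 0.4903] ang -91.1 F [ 2.1  1.  -0.5] op 0.797 t 14.25
top (np.int32(78), array([372.7, 277.7])) 0.108 [ 0.4526 -0.2538] 0.1
top (np.int32(78), array([372.7, 277.7])) 0.113 [ 0.4521 -0.253 ] 0.1004
top (np.int32(78), array([372.7, 277.7])) 0.117 [ 0.4517 -0.2524] 0.1008
tri [ 0.4523 -0.2534  0.1105] [ 0.4545 -0.2531  0.1107]
tri home [ 0.4829 -0.1763  0.1083] [ 0.4851 -0.1759  0.1086]
```

View pics/c11.png

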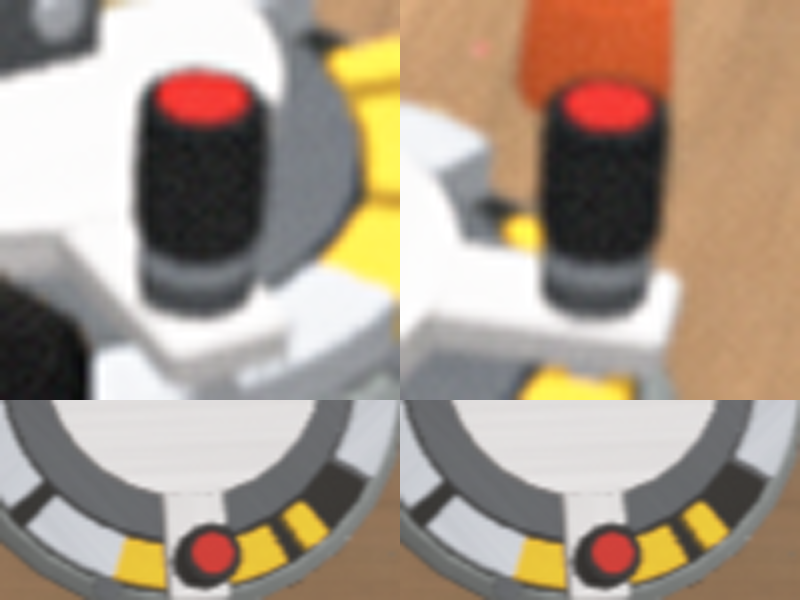

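The knob-to-bush gap matches the home picture (about 63 px in both), the dot sits at swivel angle about 0.86 rad, which is the first plate hole, and the second hole is still ahead of it. I'm handing in.

```bash
python3 - <<'E'
from h import *
t=cv2.imread('pics/t11.png').astype(int);t0=cv2.imread('pics/t0.png').astype(int)
for n,(u,v) in dict(cone=(266,226),cap=(460,264),dome=(439,182)).items(): print(n,'mean pixel change',np.abs(t-t0)[v-16:v+16,u-16:u+16].mean().round(1))
from bench import hand_in
print(hand_in())
E
```

```text
cone mean pixel change 0.3
cap mean pixel change 0.4
dome mean pixel change 0.3
the job is handed in; nothing more can be done
None
```

The pin is home in the first hole of the yellow plate, and I handed the job in at about 14 s of the allowed 48 s. I drew the pin 12.5 mm, swung the arm counter-clockwise to about 0.8 rad and set the tip down on the plate just short of the hole. Then I pushed the knob round in small steps, at no more than about 9 N, until the pin dropped.

**Last checks:**
- **Position:** the knob sits at about 0.86 rad, which matches the first hole measured beforehand. The second hole is still ahead of it.
- **Pin depth:** the gap between knob and bush looks the same as in the home picture, about 63 px in both.
- **Bystanders:** the cone, cap and dome are unchanged in the top picture.
- **Robot:** the arm was clear of everything when I handed in.

**Disagreements:**
- **Knob height:** triangulation put the top of the knob about 2 mm higher than at home. That is within the 2 mm calibration error, and the gap check did not support it.
- **Extra push:** I sent one further 1.2 mm push before seeing that the pin had already dropped. The wrist read about 2 N at the end of that push.

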